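# Reverse the forming die and close the bench press on its fresh end

## Task

Turn the double-ended die of the small pedal press end for end in its holder, so that the unused forked end faces the plunger instead of the worn round nose, and leave it lying fully down in both cradles. Then make one trial stroke: press the pedal down until it bears firmly on its stop, without forcing it further, hold it there for about a second, and let it come all the way up again. Leave the jars and the power bank where they are.

Things in the scene. Friction and masses are not known exactly. Their poses are not given: they have to be found in the camera images.
- press: Grey bench press fixed to the table: base plate 200 x 360 x 8 mm with die holder, cam housing and pedal. Origin: centre of the plate's underside; x away from the robot, y left (turned at most 0.35 rad). The cam housing, 80 x 45 mm, centre at x +35, y -62 mm, top at z 65 mm, pushes an 18 mm round plunger in +y at the die (z 39 mm), up to 26 mm, always leaving a gap to a seated die.
- holder (a point): Centre of the die holder at the level of the cradle floors (28 mm above the table); axes as the press. Two open-topped cradles stand 40 to 58 mm from it on either side in y; each is 28 mm wide inside (x), with 8 mm thick walls rising 16 mm above the floor. Between the cradles all is free down to the base plate (z 8 mm).
- die: Loose steel die, 150 mm along its y, 0.25-0.5 kg. Middle block 30 mm wide (x), 74 long, 26 high, to be gripped across x, sits between the cradles (3 mm play each end); shanks 22 x 22 mm lie in the cradles (3 mm play each side). Origin: centre of underside, z up, +y to the fork. Starts seated, its y along the press's +y, nose to the plunger; must end half turned, origin at the holder point.
- die_fork (a point): Tip of the unused end of the die: a fork with two square prongs and an 8 mm slot, 76 mm from the die's origin along its +y. The other, worn end is a 16 mm round nose.
- treadle (a joint): Angle of the pedal, rad: 0 at rest (up, held there by a spring), growing as it is pressed down. The stop is an adjustable screw set differently every time: the pedal meets it somewhere between 0.17 and 0.36 rad, and it is hard.
- pedal_pad (a point): Centre of the pedal pad's top face (pad 62 mm long, 50 mm wide), 120 mm from the hinge axis along the arm; about 78 mm above the table at rest, 35 to 60 mm when on the stop. Press straight down here with the closed fingers.
- stop_bracket: Small bracket on the base plate below the pedal arm, 75 mm from the hinge axis, carrying the vertical stop screw that the arm comes down on; origin under the bracket. The height of the screw's head is not given by this pose.
- glitter_2: Bystander: glitter jar, 44 mm across and 47 mm high, left of the press; origin under its centre.
- glitter_3: Bystander: glitter jar, 44 mm across and 47 mm high, behind the press; origin under its centre.
- power_bank: Bystander: white power bank, 36 x 60 x 14 mm, right of the press; origin under its centre.
- pedal_hinge (a point): The pedal: steel arm with rubber pad. This point is on its hinge axis (press x +45, y -130, z 34 mm), which runs along the press's y; the arm points along -x, toward the robot, and at rest rises 0.30 rad from level. It takes about 3 N at the pad's centre to start it, rising to about 11 N at 0.34 rad; on the stop the force rises steeply.
Not all that is in view belongs to the job. Of the things shaped like the die, the steel one is meant.

How it is judged:
On the way, in this order (a step that is already met when the one before it is completed fails the run):
1. the die lies reversed in the holder, fully down in both cradles, fork toward the plunger, released (z of die in the frame of holder between -0.004 and 0.003 m and x of die in the frame of holder between -0.005 and 0.005 m and y of die in the frame of holder between -0.006 and 0.006 m and y of die_fork in the frame of holder below -0.068 m and angle between die's own z axis and vertical below 0.06 rad and linear speed of die below 0.02 m/s and contact force between die and the fingers below 0.2 N), for 0.3 s.
2. the pedal is held firmly on its stop (pressing on the stop screw with over 2.5 N) for half a second, with the die still seated (contact force between press and stop_bracket above 2.5 N and value of joint treadle above 0.15 rad and z of die in the frame of holder between -0.004 and 0.003 m and x of die in the frame of holder between -0.005 and 0.005 m and y of die in the frame of holder between -0.006 and 0.006 m and y of die_fork in the frame of holder below -0.068 m and angle between die's own z axis and vertical below 0.06 rad), for 0.5 s.
At the end, for the whole second after the job is handed in: The die lies at rest and released in both cradles, turned half round with its fork toward the plunger: origin within 5 mm across and 6 mm along of the holder point, under 3 mm above the cradle floor, tilt under 0.06 rad; the pedal is fully up again (below 0.03 rad) (all of step 1 and value of joint treadle below 0.03 rad); the robot touches nothing.
It fails at once if the press is forced: pedal or any other part of it pressed with more than 60 N (contact force between press and the fingers above 60 N or contact force between press and the arm above 60 N).
It fails at once if a jar or the power bank is moved by more than 20 mm or tipped (distance of any of glitter_2, glitter_3, power_bank from where it was at the start of the episode above 0.02 m or angle between any of glitter_2, glitter_3, power_bank's own z axis and vertical above 0.4 rad).
It also fails if it takes over 72 s, if anything falls off the work surface, if the arm or the gripper's body presses on something with over 40 N, if the wrist force passes 120 N, or if a joint passes its speed limit or range.

## Robot

A 6-joint arm with a two-finger parallel gripper is mounted at the origin on a cart in front of the work surface, level with it; the furniture and walls round the work are solid. World frame = base frame: x ahead of the robot, y to its left, z up, the work surface at z = 0. Lengths are in m, angles in rad, forces in N, time in s.
With the tool pointing down it reaches from about 0.35 to 0.975 m from the base axis. Payload 4.9 kg.
Tool frame: the origin (TCP) lies at the very end of the fingers, on their centre line; the grasp point (between the pads) lies 19 mm behind it; z points along the fingers, y is the direction in which the jaws open and shut (so a half turn about z gives the same grasp; the last joint's range is limited). The gripper opens to 85 mm and grips with 20 to 120 N. Pads are 22 mm wide; open, the fingers measure 114 mm over their backs; the gripper's body (76 mm by 85 mm) begins 54 mm behind the grasp point. The pads swing forward as they close: fully open they stand 13 mm farther back than shut.
Start: joints at [-1.309, 0.053, 1.613, -0, 1.476, -0.119], TCP at [0.232, -0.58, 0.231] pointing down, gripper open.
Joint ranges: [-3.01, 3.01], [-1.01, 2.22], [0.06, 2.58], [-1.02, 4.17], [0.09, 2.62], [-3.14, 3.14]. Speed limits (rad/s): [2.57, 2.57, 3.14, 3.14, 3.14, 3.14].

## Interface

Orientations are given as a rotation vector (axis times angle).
In Python, from station import ctrl gives the robot as it stands.
- The arm moves only by the tool step_arm, never from a script. Its argument "moves" is a list of rows, each a list of 5 numbers: the opening, from 0 (shut) to 1 (fully open), then the shift along the world's x, y, z in m, then the turn about the world's z in degrees. A call has 1 to 20 rows; each row shifts and turns the pose as measured when the row begins; what a row does not reach is not made up. A row lasts 1/8 s, in which the tool goes at most 62.5 mm and 10.7 degrees, less where a joint would pass 70% of its speed; a pose out of reach is approached as far as the arm can. A call is refused whole if a number of a shift passes 0.0625 or a number of a turn 10.7, either way. A call with a gripper value outside its range is refused whole. The fingers move at their own pace and stop on an object; "newtons" is the grip in N (left out, the last holds). Time passes only in rows, so rows that do not move let the fingers close. It gives the time, the measured TCP pose, the force and the opening at its end, in the units of the state.
- ctrl.get_obs(): the state, without advancing time (a new reading comes with each control period).
- ctrl.get_image(name): name is "scene" or "top" or "wrist"; returns a dict with "color" (420x560x3 uint8, red, green, blue), "camera_matrix" (3x3 intrinsics, pixels), "k1" (the pictures are not rectified: a ray, as slopes to the right and down, at radius r is drawn at 1 + k1 r^2 times it, then the intrinsics apply), "R" (3x3) and "t" (3): a world point X has camera coordinates R X + t; the wrist camera has in their place "T_tool_cam" (4x4, takes a point from camera to tool coordinates, whose origin is the TCP and whose axes are the flange's). Camera axes: x right, y down, z forward; pixel columns grow to the right and rows downward; lengths in m; the calibration is good to about 2 mm. A picture is of the moment at which its call begins: read the wrist's pose just before it. There is no depth.
- ctrl.finish_job(): hands the job in, once; it reports no verdict.
Trained networks look in a picture, given as the dict that the camera call returned (one of the last four; its "shot" number tells which), for a name from the list of things; names that differ only in an ending like _2 or _b are one class to them, and where a whole thing is asked for, a point or a joint stands for the part that bears it (a point fixed in the world has none). Each returns a list of dicts, best first, with "p" (0 to 1); they miss things now and then, are a little off and sometimes report something else, mostly with a low value. They report only what shows in the picture. A call takes as long as a camera call. They do not tell look-alikes from the thing itself.
- ctrl.spot_in(picture, query): "bbox" ([left, top, right, bottom] in pixels, round what is visible of it).
The state is a dict: "t": time; "q": joint angles; "dq": joint speeds; "effort": joint torques, N m; "tool_pos": TCP position; "tool_rot": TCP orientation; "contact_force": force on the tool from outside, world axes, zero at the start; "wrist_torque": the same for the moment, N m; "opening": finger opening in m.
Only numpy, scipy, OpenCV 4.12 (cv2) and the standard library are available. Lean on these libraries where they do the work, as an engineer would, in place of code of your own. Each camera call takes 0.05 s, during which the arm holds its last target.

## Working session

There is one attempt and no reset: what is moved stays moved. The work goes in short steps, Python scripts to look and compute and a tool call to move; the robot and the scene stay as the last step left them, time stands still between calls to the robot, and variables do not carry over. Pictures are saved under pics/ and viewed, and the job is handed in when it is done.

Besides the shell and the picture viewer there is one more tool, called after "Call:" as name(argument=value, ...) on one line, values as JSON. step_arm: Moves the arm, as the interface text tells. Its arguments: {"type":"object","properties":{"moves":{"type":"array","items":{"type":"array","items":{"type":"number"}}},"newtons":{"type":"number"}},"required":["moves"]}

```bash
ls; mkdir -p pics; cat > h.py <<'E'
import numpy as np, cv2, json
from station import ctrl
def shot(name,fn=None):
    im=ctrl.get_image(name)
    if fn: cv2.imwrite('pics/'+fn,cv2.cvtColor(im['color'],cv2.COLOR_RGB2BGR))
    return im
def ext(im,obs=None):
    if 'R' in im: return np.array(im['R']),np.array(im['t'])
    T=np.array(im['T_tool_cam']); Rt=cv2.Rodrigues(np.array(obs['tool_rot'],float))[0]
    Rw=Rt@T[:3,:3]; tw=Rt@T[:3,3]+np.array(obs['tool_pos'])
    return Rw.T,-Rw.T@tw
def ray(im,uv,obs=None):
    K=np.array(im['camera_matrix']); k1=im['k1']
    d=np.linalg.solve(K,[uv[0],uv[1],1.])[:2]; s=d.copy()
    for _ in range(30): s=d/(1+k1*(s@s))
    R,t=ext(im,obs); return -R.T@t, R.T@np.array([s[0],s[1],1])
def onz(im,uv,z,obs=None):
    c,d=ray(im,uv,obs); return c+d*(z-c[2])/d[2]
def proj(im,X,obs=None):
    R,t=ext(im,obs); K=np.array(im['camera_matrix']); p=R@np.array(X)+t
    s=p[:2]/p[2]; s=s*(1+im['k1']*(s@s)); return K[:2,:2]@s+K[:2,2]
E
python3 - <<'E'
from h import *
print(ctrl.get_obs())
for n in ['scene','top']:
    im=shot(n,n+'0.png')
    print(n,im['camera_matrix'],im['k1'],-np.array(im['R']).T@im['t'])
    for q in ['press','die','die_fork','pedal_pad','stop_bracket','glitter_2','power_bank','pedal_hinge']:
        print(q,[( [round(float(v)) for v in d['bbox']],round(d['p'],2)) for d in ctrl.spot_in(im,q)][:4])
E
```

```text
pics
{'t': 0.0, 'q': array([-1.30899873e+00,  5.33578536e-02,  1.61429276e+00, -2.38393419e-05,
        1.47599495e+00, -1.18984142e-01]), 'dq': array([ 0.00030759,  0.00148982,  0.00026131, -0.00022064, -0.00091424,
       -0.00013853]), 'effort': array([-5.11965281e-04, -3.93688238e+01, -3.70175672e+01, -9.79650622e-05,
        7.12157664e-03,  8.62424713e-06]), 'tool_pos': array([ 0.23212023, -0.57962764,  0.23006314]), 'tool_rot': array([-3.08281544e+00, -5.94139847e-01,  2.67075895e-04]), 'contact_force': array([ 1.00604444,  0.50140656, -0.08460287]), 'wrist_torque': array([-0.01865427, -0.01357877, -0.00778165]), 'opening': 0.08507606941893728}
scene [[502.23211863   0.         278.34513572]
 [  0.         502.23211863 207.64858571]
 [  0.           0.           1.        ]] -0.1663647402864991 [-0.17318037  0.72187395  0.69521631]
press [([200, 173, 354, 260], 0.82)]
die [([274, 264, 324, 309], 0.86), ([220, 200, 272, 222], 0.57), ([301, 177, 349, 192], 0.26)]
die_fork [([217, 200, 275, 222], 0.96), ([344, 232, 367, 262], 0.82), ([276, 265, 326, 307], 0.77), ([300, 177, 350, 
[... 191 characters left out ...]
e [([301, 179, 351, 193], 0.61)]
top [[385.8008885    0.         276.28627799]
 [  0.         385.8008885  203.29500371]
 [  0.           0.           1.        ]] -0.011170374423734284 [ 0.3863362  -0.01706275  0.90162884]
press [([222, 142, 381, 239], 0.73)]
die [([236, 165, 296, 178], 0.97), ([215, 251, 236, 319], 0.89), ([393, 262, 435, 311], 0.78), ([287, 274, 354, 296], 0.71)]
die_fork [([233, 163, 301, 181], 0.88), ([216, 252, 238, 318], 0.76), ([285, 275, 351, 297], 0.66), ([393, 256, 436, 313], 0.61)]
pedal_pad [([346, 169, 376, 233], 0.97)]
stop_bracket []
glitter_2 [([194, 160, 216, 182], 0.88), ([281, 121, 297, 143], 0.72)]
power_bank []
pedal_hinge [([345, 166, 372, 232], 0.58)]
```

View pics/scene0.png

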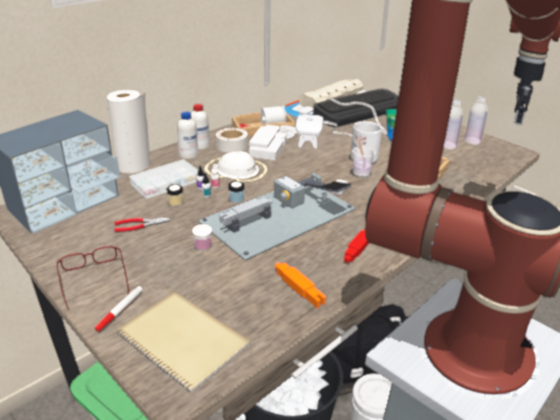

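View pics/top0.png

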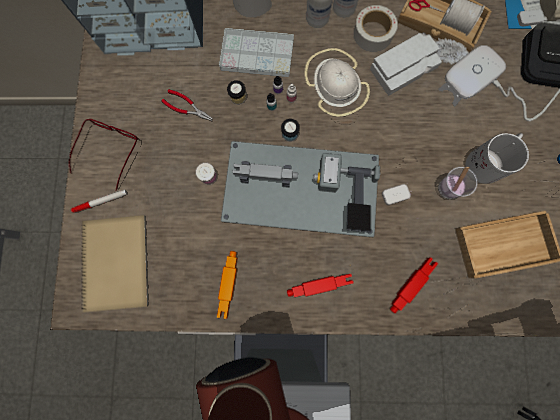

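```bash
python3 - <<'E'
import cv2
im=cv2.imread('pics/top0.png')
cv2.imwrite('pics/top0z.png',cv2.resize(im[110:250,180:400],None,fx=3.6,fy=3.6,interpolation=cv2.INTER_CUBIC))
E
```

```text
(no output)
```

View pics/top0z.png

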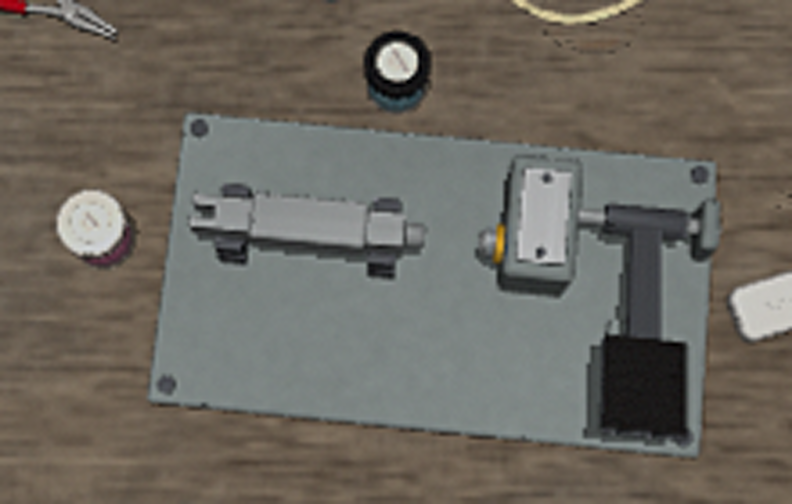

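```bash
cat >> h.py <<'E'
def fit(P,Q): # Q world ≈ R P + t, 2D
    P=np.array(P);Q=np.array(Q);pc=P.mean(0);qc=Q.mean(0)
    a=P-pc;b=Q-qc
    th=np.arctan2((a[:,0]*b[:,1]-a[:,1]*b[:,0]).sum(),(a*b).sum())
    R=np.array([[np.cos(th),-np.sin(th)],[np.sin(th),np.cos(th)]])
    return th,R,qc-R@pc
E
python3 - <<'E'
from h import *
im=shot('top')
z=lambda u,v:(u/3.6+180-.4,v/3.6+110-.4)
c=[z(188,115),z(716,162),z(697,457),z(150,403)]
W=[onz(im,p,0.008)[:2] for p in c]
print(np.round(W,4))
P=[(.1,.18),(.1,-.18),(-.1,-.18),(-.1,.18)]
th,R,t=fit(P,W); print(th,t,[np.round((R@p+t-w)*1000,1) for p,w in zip(np.array(P),W)])
# die top block corners z=.054
for n,p,zz in [('bTL',(258,192),.054),('bTR',(367,205),.054),('bBR',(362,249),.054),('bBL',(250,240),.054),('fork',(192,212),.05),('nose',(425,238),.039),('pad',(645,385),.078),('padTL',(605,336),.078),('padTR',(688,340),.078),('padBR',(686,437),.07),('padBL',(600,430),.07),('house',(548,218),.065)]:
    w=onz(im,z(*p),zz)[:2]; print(n,np.round(w,4),'press',np.round(R.T@(w-t),4))
E
```

```text
[[ 0.7038  0.1153]
 [ 0.6722 -0.2388]
 [ 0.4751 -0.2194]
 [ 0.5072  0.1338]]
-0.09128388913852606 [ 0.5895898  -0.05225928] [array([1.7, 2.6]), array([ 0.6, -1.9]), array([-1.5, -3. ]), array([-0.8,  2.3])]
bTL [0.6364 0.0623] press [0.0362 0.1183]
bTR [ 0.6282 -0.0069] press [0.0343 0.0487]
bBR [ 0.5996 -0.004 ] press [0.0055 0.049 ]
bBL [0.605  0.0666] press [0.0045 0.1198]
fork [0.6242 0.1044] press [0.0202 0.1592]
nose [ 0.6108 -0.044 ] press [0.0204 0.0101]
pad [ 0.511  -0.1741] press [-0.0672 -0.1285]
padTL [ 0.5405 -0.1509] press [-0.0398 -0.1027]
padTR [ 0.5384 -0.2005] press [-0.0374 -0.1523]
padBR [ 0.4809 -0.1992] press [-0.0948 -0.1562]
padBL [ 0.4847 -0.148 ] press [-0.0957 -0.1049]
house [ 0.6173 -0.1195] press [ 0.0337 -0.0644]
```

Call:
step_arm(moves=[[1, 0.02, 0.036, 0.003, 3.8], [1, 0.024, 0.038, 0.003, 3.8], [1, 0.024, 0.038, 0.003, 3.8], [1, 0.024, 0.038, 0.003, 3.8], [1, 0.024, 0.038, 0.003, 3.8], [1, 0.024, 0.038, 0.003, 3.8], [1, 0.024, 0.038, 0.003, 3.8], [1, 0.024, 0.038, 0.003, 3.8], [1, 0.024, 0.038, 0, 3.8], [1, 0.024, 0.038, 0, 3.8], [1, 0.024, 0.038, 0, 3.8], [1, 0.024, 0.038, 0, 3.8], [1, 0.024, 0.038, 0, 3.8], [1, 0.024, 0.038, 0, 3.8], [1, 0.024, 0.038, 0, 3.8], [1, 0.02, 0.03, 0, 3.8], [1, 0, 0, 0, 0]])

```text
t: 3.08
tool_pos: [0.6174, 0.0382, 0.2583]
tool_rot: [2.321, 2.109, 0.008]
contact_force: [-0.2, -0.9, -0.6]
opening: 0.0855
```

```bash
cat >> h.py <<'E'
def yaw(o):
    R=cv2.Rodrigues(np.array(o['tool_rot'],float))[0]; return np.arctan2(R[1,1],R[0,1]), R[:,2]
def st():
    o=ctrl.get_obs(); y,z=yaw(o); print('t',round(o['t'],2),'pos',np.round(o['tool_pos'],4),'yawy deg',round(np.degrees(y),2),'z',np.round(z,3),'F',np.round(o['contact_force'],1),'open',round(o['opening'],4),'q6',round(o['q'][5],2)); return o
E
python3 - <<'E'
from h import *
o=st(); im=shot('wrist','w1.png')
print(im['camera_matrix'][0],im['k1'],np.round(im['T_tool_cam'],3))
E
```

```text
t 3.08 pos [0.6174 0.0382 0.2583] yawy deg -5.47 z [ 0.008 -0.001 -1.   ] F [-0.2 -0.9 -0.6] open 0.0855 q6 0.04
[340.99577558   0.         280.21278299] -0.023546034701229075 [[-0.001 -0.957 -0.289  0.075]
 [ 1.    -0.    -0.001 -0.   ]
 [ 0.001 -0.289  0.957 -0.142]
 [ 0.     0.     0.     1.   ]]
```

View pics/w1.png

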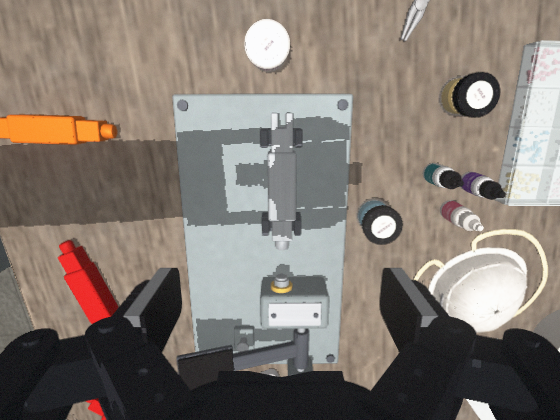

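```bash
python3 - <<'E'
import cv2
im=cv2.imread('pics/w1.png')
cv2.imwrite('pics/w1z.png',cv2.resize(im[85:385,165:365],None,fx=2,fy=2,interpolation=cv2.INTER_CUBIC))
cv2.imwrite('pics/w1d.png',cv2.resize(im[100:260,220:340],None,fx=3.75,fy=3.75,interpolation=cv2.INTER_CUBIC))
E
python3 -c "
from h import *
print(ctrl.get_obs()['q'])"
```

```text
[-5.97018777e-02  1.68704948e-02  1.60469383e+00 -7.83255611e-04
  1.51223209e+00  3.72923733e-02]
```

View pics/w1z.png

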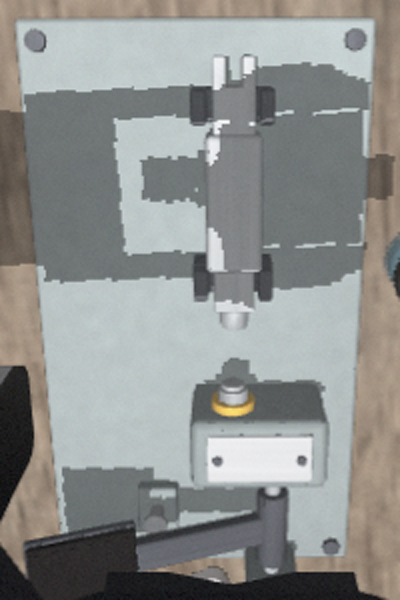

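View pics/w1d.png

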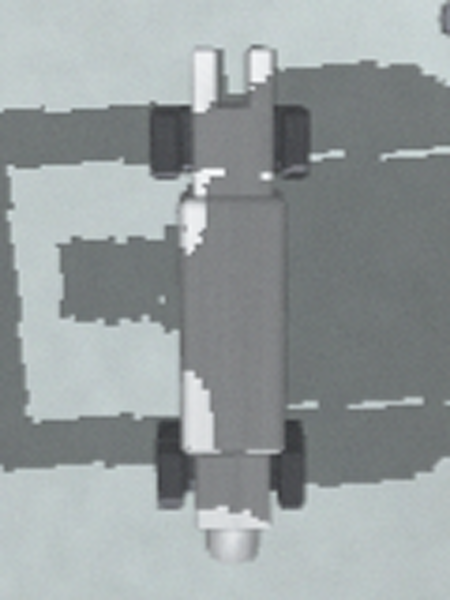

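```bash
python3 - <<'E'
from h import *
o=st(); im=shot('wrist')
print('cam',np.round(ray(im,(280,210),o)[0],3))
f=lambda u,v:(u/2+165-.25,v/2+85-.25)
g=lambda u,v:(u/3.75+220-.4,v/3.75+100-.4)
# bolts/corners on plate top
Wc=[onz(im,f(*p),.008,o)[:2] for p in [(373,20),(345,556),(16,20)]]
P=[(.1,.18),(.1,-.18),(-.1,.18)]
th,R,t=fit(P,Wc);print(np.degrees(th),t,[np.round((R@p+t-w)*1000,1) for p,w in zip(np.array(P),Wc)])
B=[onz(im,g(*p),.054,o)[:2] for p in [(182,198),(284,200),(282,452),(183,450)]]
PB=[(-.015,.037),(.015,.037),(.015,-.037),(-.015,-.037)]
a,R2,t2=fit(PB,B);print('die',np.degrees(a),t2,[np.round((R2@p+t2-w)*1000,1) for p,w in zip(np.array(PB),B)],'in press',R.T@(t2-t))
for n,p,z in [('fork',(232,48),.05),('nose',(232,560),.039)]:
    w=onz(im,g(*p),z,o)[:2];print(n,w,R2.T@(w-t2))
# cradle outer edges top z .044
C=[onz(im,g(*p),.044,o)[:2] for p in [(151,107),(309,107),(304,420),(158,420)]]
print('cradles in die',[np.round(R2.T@(w-t2),4) for w in C])
for n,p,z in [('hTL',(192,431),.065),('hTR',(327,431),.065),('hBR',(326,484),.065),('hBL',(191,484),.065),('padr',(135,522),.078)]:
    w=onz(im,f(*p),z,o)[:2];print(n,np.round(w,4),R.T@(w-t))
E
```

```text
t 3.12 pos [0.617  0.0372 0.2583] yawy deg -5.55 z [ 0.008 -0.001 -1.   ] F [-0.2 -0.3  0.3] open 0.0855 q6 0.04
cam [0.623 0.112 0.4  ]
-5.480295355459876 [ 0.58972653 -0.05183695] [array([2.1, 1.3]), array([ 0.3, -2.6]), array([-2.4,  1.3])]
die -5.7961743702718955 [0.61897035 0.03118211] [array([-1. ,  1.1]), array([1.5, 1.3]), array([ 0.7, -1. ]), array([-1.1, -1.4])] in press [0.02118155 0.08543247]
fork [0.62603063 0.10589881] [-0.00052144  0.07504773]
nose [ 0.61158163 -0.04450289] [ 0.00029247 -0.07604424]
cradles in die [array([-0.0224,  0.0594]), array([0.0206, 0.0595]), array([ 0.021 , -0.0296]), array([-0.0216, -0.0297])]
hTL [ 0.5833 -0.0929] [-0.00243647 -0.04148644]
hTR [ 0.6586 -0.1006] [ 0.07321824 -0.04198225]
hBR [ 0.6561 -0.1354] [ 0.07405952 -0.0768145 ]
hBL [ 0.5788 -0.1274] [-0.00367705 -0.07623895]
padr [ 0.5462 -0.1399] [-0.03492472 -0.09184204]
```

Call:
step_arm(moves=[[1, 0.001, -0.004, -0.035, 0], [1, 0, -0.002, -0.035, 0], [1, 0, 0, -0.035, 0], [1, 0, 0, -0.025, 0], [1, 0, 0, 0, 0], [1, 0, 0, 0, 0]])

```text
t: 3.92
tool_pos: [0.6158, 0.0226, 0.1288]
tool_rot: [2.332, 2.088, 0.011]
contact_force: [-0.5, 0.4, 0.9]
opening: 0.0853
```

```bash
python3 - <<'E'
from h import *
o=st(); im=shot('wrist','w2.png')
print(repr(o['tool_pos']),repr(o['tool_rot']))
c=cv2.imread('pics/w2.png')
cv2.imwrite('pics/w2z.png',cv2.resize(c[0:260,150:450],None,fx=2.3,fy=2.3,interpolation=cv2.INTER_CUBIC))
E
```

```text
t 3.92 pos [0.6158 0.0226 0.1288] yawy deg -6.3 z [ 0.013 -0.004 -1.   ] F [-0.5  0.4  0.9] open 0.0853 q6 0.03
array([0.61581254, 0.02261382, 0.12876445]) array([2.33160174, 2.08835043, 0.0105011 ])
```

View pics/w2z.png

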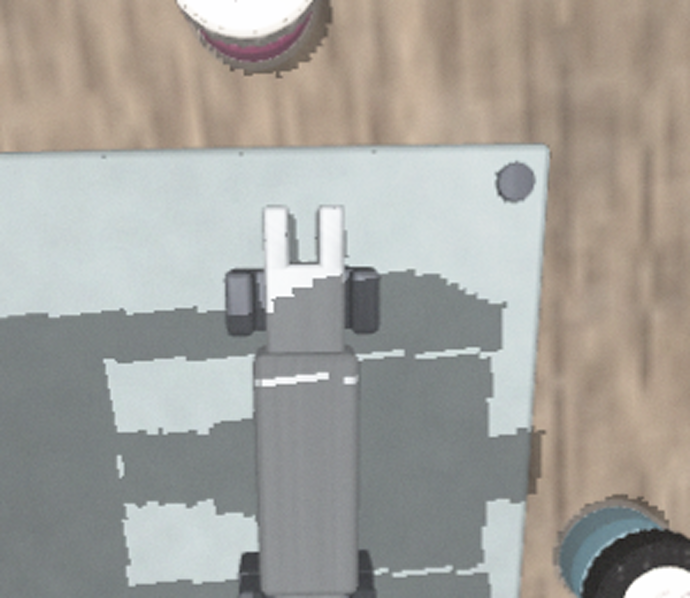

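```bash
python3 - <<'E'
from h import *
o=st(); im=shot('wrist')
o['tool_pos']=np.array([0.61581254, 0.02261382, 0.12876445]) if 0 else o['tool_pos']
g=lambda u,v:(u/2.3+150-.3,v/2.3-.3)
B=[onz(im,g(*p),.054,o)[:2] for p in [(256,350),(358,352),(358,596),(260,594)]]
PB=[(-.015,.037),(.015,.037),(.015,-.037),(-.015,-.037)]
a,R2,t2=fit(PB,B);print('die',np.degrees(a),t2,[np.round((R2@p+t2-w)*1000,1) for p,w in zip(np.array(PB),B)])
for n,p,z in [('fork',(304,206),.05),('cTL',(226,270),.044),('cTR',(379,267),.044),('cBR',(378,333),.044),('cBL',(228,335),.044)]:
    w=onz(im,g(*p),z,o)[:2];print(n,w,R2.T@(w-t2))
w=onz(im,g(548,146),.008,o)[:2]; print('corner',w)
E
```

```text
t 3.98 pos [0.6158 0.0227 0.1287] yawy deg -6.29 z [ 0.013 -0.004 -1.   ] F [-0.2 -0.4 -0.3] open 0.0852 q6 0.03
die -5.981193238436697 [0.6197731  0.03239397] [array([-0.8,  0. ]), array([1.2, 0.6]), array([0. , 0.2]), array([-0.4, -0.8])]
fork [0.62677881 0.10674591] [-0.00078004  0.07467719]
cTL [0.6033952  0.09253777] [-0.02255584  0.05810977]
cTR [0.64600392 0.08862161] [0.020229   0.05865485]
cBR [0.64421832 0.07042662] [0.02034906 0.04037285]
cBL [0.60150767 0.07464201] [-0.02256833  0.04011476]
corner [0.70547973 0.11806889]
```

Call:
step_arm(moves=[[1, 0.003, 0.008, 0, 0.6], [1, 0, 0, 0, 0], [1, 0, 0, 0, 0], [1, 0, 0, -0.02, 0], [1, 0, 0, -0.02, 0], [1, 0, 0, 0, 0], [1, 0, 0, 0, 0]])

```text
t: 4.9
tool_pos: [0.6195, 0.0317, 0.0873]
tool_rot: [2.318, 2.101, 0.013]
contact_force: [0.4, 0.4, 0.4]
opening: 0.0855
```

```bash
python3 - <<'E'
from h import *
st()
E
```

```text
t 4.9 pos [0.6195 0.0317 0.0873] yawy deg -5.61 z [ 0.015 -0.004 -1.   ] F [0.4 0.4 0.4] open 0.0855 q6 0.03
```

Call:
step_arm(moves=[[1, 0, 0, -0.022, 0], [1, 0, 0, -0.022, 0], [1, 0, 0, -0.014, 0], [1, 0, 0, 0, 0], [1, 0, 0, 0, 0]], newtons=40)

```text
t: 5.52
tool_pos: [0.6196, 0.0316, 0.0258]
tool_rot: [2.318, 2.101, 0.014]
contact_force: [-0.0, -0.0, 0.5]
opening: 0.0856
```

```bash
python3 - <<'E'
from h import *
st()
E
```

```text
t 5.53 pos [0.6196 0.0316 0.0258] yawy deg -5.61 z [ 0.015 -0.004 -1.   ] F [-0.  -0.   0.5] open 0.0856 q6 0.03
```

Call:
step_arm(moves=[[0, 0, 0, -0.002, 0], [0, 0, 0, 0, 0], [0, 0, 0, 0, 0], [0, 0, 0, 0, 0], [0, 0, 0, 0, 0], [0, 0, 0, 0, 0], [0, 0, 0, 0, 0], [0, 0, 0, 0, 0]], newtons=45)

```text
t: 6.52
tool_pos: [0.6212, 0.0315, 0.0259]
tool_rot: [2.315, 2.099, 0.018]
contact_force: [-0.6, -0.8, 0.4]
opening: 0.0288
```

```bash
python3 - <<'E'
from h import *
st()
E
```

```text
t 6.53 pos [0.6212 0.0315 0.0259] yawy deg -5.61 z [ 0.02  -0.004 -1.   ] F [-0.6 -0.8  0.4] open 0.0288 q6 0.03
```

Call:
step_arm(moves=[[0, 0, 0, 0.015, 0], [0, 0, 0, 0.02, 0], [0, 0, 0, 0.03, 0], [0, 0, 0, 0.03, 0], [0, 0, 0, 0.01, 0], [0, 0, 0, 0, 0], [0, 0, 0, 0, 0]])

```text
t: 7.4
tool_pos: [0.6184, 0.0318, 0.1355]
tool_rot: [2.317, 2.101, 0.014]
contact_force: [0.3, 0.1, -4.2]
opening: 0.0291
```

```bash
python3 - <<'E'
from h import *
o=st(); im=shot('wrist','w3.png')
E
```

```text
t 7.4 pos [0.6184 0.0318 0.1355] yawy deg -5.61 z [ 0.016 -0.004 -1.   ] F [ 0.3  0.1 -4.2] open 0.0291 q6 0.03
```

View pics/w3.png

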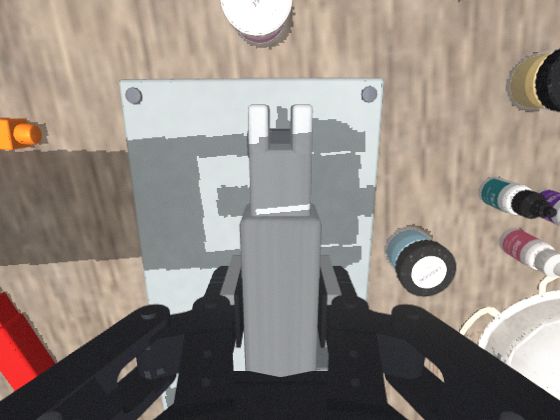

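```bash
python3 - <<'E'
from h import *
o=st(); im=shot('wrist','w3b.png')
c=cv2.imread('pics/w3b.png'); cv2.imwrite('pics/w3z.png',cv2.resize(c[80:400,220:340],None,fx=3,fy=1.8,interpolation=cv2.INTER_CUBIC))
T=np.array(im['T_tool_cam']);Rt=cv2.Rodrigues(o['tool_rot'])[0]
for n,p,dz in [('forkL',(248,105),.024),('forkR',(313,105),.024),('bl',(243,217),.028),('br',(320,217),.028),('el',(246,370),.028),('er',(314,370),.028)]:
    w=onz(im,p,o['tool_pos'][2]+dz,o); print(n,Rt.T@(w-o['tool_pos']))
E
```

```text
t 7.45 pos [0.6183 0.0318 0.1353] yawy deg -5.61 z [ 0.016 -0.004 -1.   ] F [ 0.1 -0.4 -3.6] open 0.0293 q6 0.03
forkL [ 0.07520694 -0.01085226 -0.02436534]
forkR [ 0.07519586  0.01070728 -0.02402282]
bl [ 0.03748853 -0.01327579 -0.02830915]
br [ 0.03734309  0.01382996 -0.02787819]
el [-0.02850866 -0.01426037 -0.0281582 ]
er [-0.02889421  0.01365608 -0.02771375]
```

View pics/w3z.png

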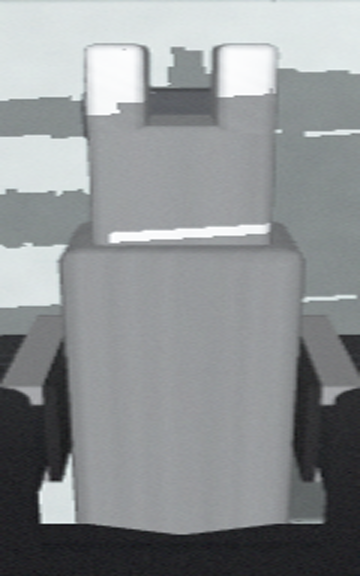

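Call:
step_arm(moves=[[0, 0, 0, 0, 5], [0, 0, 0, 0, 10], [0, 0, 0, 0, 10], [0, 0, 0, 0, 10], [0, 0, 0, 0, 10], [0, 0, 0, 0, 10], [0, 0, 0, 0, 10], [0, 0, 0, 0, 10], [0, 0, 0, 0, 10], [0, 0, 0, 0, 10], [0, 0, 0, 0, 10], [0, 0, 0, 0, 10], [0, 0, 0, 0, 10], [0, 0, 0, 0, 10], [0, 0, 0, 0, 5], [0, 0, 0, 0, 0]])

```text
t: 9.5
tool_pos: [0.606, 0.0324, 0.111]
tool_rot: [1.293, -2.834, 0.001]
contact_force: [-0.1, -0.5, -4.2]
opening: 0.0291
```

```bash
python3 - <<'E'
from h import *
st()
E
```

```text
t 9.5 pos [0.606  0.0324 0.111 ] yawy deg 139.05 z [-0.024 -0.012 -1.   ] F [-0.1 -0.5 -4.2] open 0.0291 q6 -2.49
```

Call:
step_arm(moves=[[0, 0.003, 0, 0.012, 8], [0, 0.003, 0, 0.012, 9], [0, 0.003, 0, 0.006, 9], [0, 0.002, 0, 0.003, 5], [0, 0, 0, 0, 2], [0, 0, 0, 0, 0], [0, 0, 0, 0, 0]])

```text
t: 10.38
tool_pos: [0.6143, 0.0324, 0.1391]
tool_rot: [2.049, -2.337, 0.006]
contact_force: [0.1, -0.2, -3.0]
opening: 0.0291
```

```bash
python3 - <<'E'
from h import *
st(); print(ctrl.get_obs()['q'])
E
```

```text
t 10.38 pos [0.6143 0.0324 0.1391] yawy deg 172.48 z [-0.022 -0.025 -0.999] F [ 0.1 -0.2 -3. ] open 0.0291 q6 -3.06
[-0.05636223  0.11706867  1.70264038 -0.02662691  1.34288224 -3.06061977]
```

Call:
step_arm(moves=[[0, 0.004, 0, 0, 2], [0, 0, 0, 0, 0], [0, 0, 0, 0, 0]])

```text
t: 10.75
tool_pos: [0.6183, 0.0324, 0.1386]
tool_rot: [2.091, -2.299, 0.006]
contact_force: [0.3, 0.0, -3.3]
opening: 0.0292
```

```bash
python3 - <<'E'
from h import *
o=st(); im=shot('wrist','w4.png')
top=shot('top','top4.png')
c=cv2.imread('pics/top4.png'); cv2.imwrite('pics/top4z.png',cv2.resize(c[110:250,180:400],None,fx=3.6,fy=3.6,interpolation=cv2.INTER_CUBIC))
E
```

```text
t 10.75 pos [0.6183 0.0324 0.1386] yawy deg 174.55 z [-0.022 -0.025 -0.999] F [ 0.3  0.  -3.3] open 0.0292 q6 -3.1
```

View pics/w4.png

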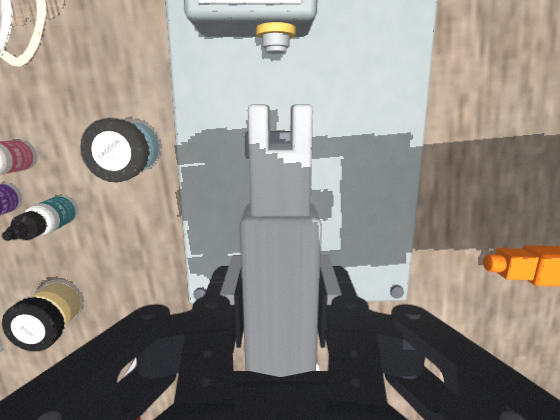

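View pics/top4z.png

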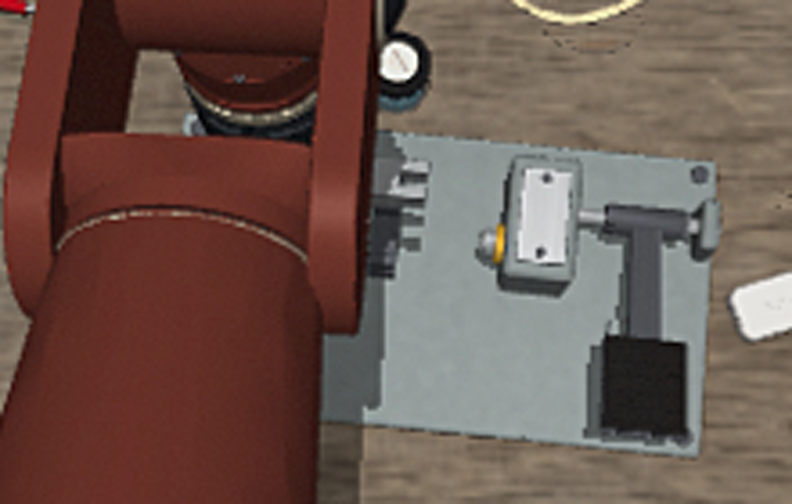

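Call:
step_arm(moves=[[0, 0, 0, -0.02, 0], [0, 0, 0, -0.02, 0], [0, 0, 0, -0.02, 0], [0, 0, 0, -0.01, 0], [0, 0, 0, 0, 0], [0, 0, 0, 0, 0]])

```text
t: 11.6
tool_pos: [0.6164, 0.0325, 0.0613]
tool_rot: [2.089, -2.297, 0.002]
contact_force: [-0.2, 0.2, -3.5]
opening: 0.0295
```

```bash
python3 - <<'E'
from h import *
o=st(); im=shot('wrist','w5.png')
c=cv2.imread('pics/w5.png'); cv2.imwrite('pics/w5z.png',cv2.resize(c[30:260,180:400],None,fx=2.6,fy=2.6,interpolation=cv2.INTER_CUBIC))
E
```

```text
t 11.6 pos [0.6164 0.0325 0.0613] yawy deg 174.54 z [-0.026 -0.025 -0.999] F [-0.2  0.2 -3.5] open 0.0295 q6 -3.09
```

View pics/w5z.png

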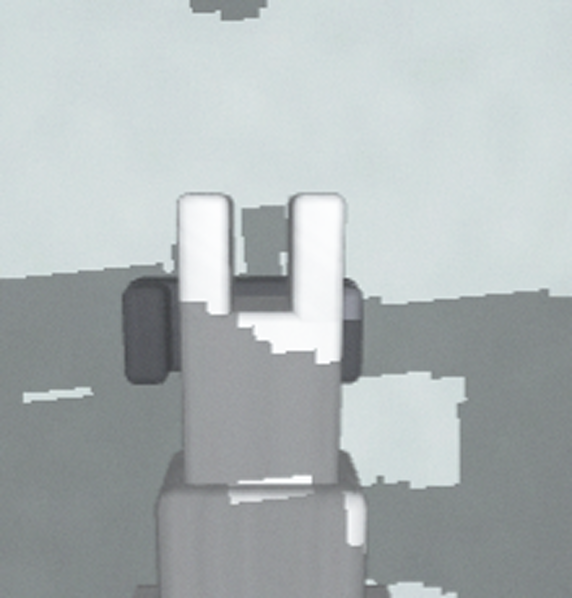

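```bash
python3 - <<'E'
from h import *
o=st(); im=shot('wrist')
g=lambda u,v:(u/2.6+180-.3,v/2.6+30-.3)
Rt=cv2.Rodrigues(o['tool_rot'])[0]
C=[onz(im,g(*p),.044,o) for p in [(123,281),(361,281),(361,382),(123,384)]]
print(np.round(C,4))
a=np.radians(-5.5); e=np.array([np.sin(-a)*-1*-1,0]) 
ex=np.array([np.cos(a),np.sin(a)]);ey=np.array([-np.sin(a),np.cos(a)])
C=np.array(C)[:,:2]; c=C.mean(0)+.049*ey; print('holder est',c, 'edges along ey rel tcp',[(round(float((p-o['tool_pos'][:2])@ex),4),round(float((p-o['tool_pos'][:2])@ey),4)) for p in C])
for n,p,dz in [('fL',(178,194),.022),('fR',(346,194),.022),('bl',(160,490),.026),('br',(366,490),.026)]:
    c0,d=ray(im,g(*p),o); # plane in tool frame at tool z=-(dz+.002)
    c1=Rt.T@(c0-o['tool_pos']);d1=Rt.T@d; s=(-(dz+.002)-c1[2])/d1[2]; q=c1+s*d1; w=Rt@q+o['tool_pos']
    print(n,np.round(q,4),np.round([(w[:2]-o['tool_pos'][:2])@ex,(w[:2]-o['tool_pos'][:2])@ey,w[2]],4))
E
```

```text
t 11.65 pos [0.6165 0.0325 0.0615] yawy deg 174.55 z [-0.026 -0.025 -0.999] F [ 0.7 -1.  -3.8] open 0.0293 q6 -3.09
[[ 0.6348 -0.0285  0.044 ]
 [ 0.5925 -0.0244  0.044 ]
 [ 0.5937 -0.0061  0.044 ]
 [ 0.6373 -0.0101  0.044 ]]
holder est [0.61927739 0.03147995] edges along ey rel tcp [(0.0241, -0.059), (-0.0185, -0.0589), (-0.019, -0.0406), (0.0248, -0.0404)]
fL [ 0.073  -0.0105 -0.024 ] [ 0.0111 -0.0723  0.0872]
fR [ 0.073  0.011 -0.024] [-0.0103 -0.0723  0.0877]
bl [ 0.0346 -0.0136 -0.028 ] [ 0.0143 -0.0338  0.0901]
br [ 0.0345  0.0143 -0.028 ] [-0.0136 -0.0338  0.0908]
```

```bash
python3 - <<'E'
from h import *
o=st(); im=shot('wrist'); im2=shot('wrist')
Rt=cv2.Rodrigues(o['tool_rot'])[0]
print(np.round(im['T_tool_cam'],4),np.round(np.array(im2['T_tool_cam'])-im['T_tool_cam'],5))
c0,d=ray(im,(248,105),o); c1=Rt.T@(c0-o['tool_pos']);d1=Rt.T@d; print(c1,d1/d1[2],c1+d1/d1[2]*(-.0243-c1[2]))
w=onz(im,(248,105),o['tool_pos'][2]+.024,o);print(Rt.T@(w-o['tool_pos']))
E
```

```text
t 11.7 pos [0.6166 0.0325 0.0618] yawy deg 174.54 z [-0.025 -0.025 -0.999] F [-0.4  0.1 -2.6] open 0.0292 q6 -3.09
[[-6.000e-04 -9.578e-01 -2.874e-01  7.210e-02]
 [ 1.000e+00 -9.000e-04  1.100e-03  0.000e+00]
 [-1.300e-03 -2.874e-01  9.578e-01 -1.422e-01]
 [ 0.000e+00  0.000e+00  0.000e+00  1.000e+00]] [[ 0. -0.  0.  0.]
 [ 0.  0.  0.  0.]
 [ 0.  0.  0.  0.]
 [ 0.  0.  0.  0.]]
[ 7.20547031e-02  1.21835020e-05 -1.42245525e-01] [ 0.0062926  -0.08921381  1.        ] [ 0.07279689 -0.01051019 -0.0243    ]
[ 0.07280975 -0.01069258 -0.02225557]
```

Call:
step_arm(moves=[[0, 0.003, -0.003, 0, 0], [0, 0, 0, 0, 0], [0, 0.0005, 0, -0.006, 0], [0, 0, 0, 0, 0]])

```text
t: 12.3
tool_pos: [0.6213, 0.0291, 0.0569]
tool_rot: [2.091, -2.299, 0.005]
contact_force: [-0.8, -0.8, -3.6]
opening: 0.0294
```

```bash
python3 - <<'E'
from h import *
o=st(); im=shot('wrist','w6.png')
print(np.round(im['T_tool_cam'],4)[:,3])
c=cv2.imread('pics/w6.png'); cv2.imwrite('pics/w6z.png',cv2.resize(c[30:260,180:400],None,fx=2.6,fy=2.6,interpolation=cv2.INTER_CUBIC))
E
```

```text
t 12.3 pos [0.6213 0.0291 0.0569] yawy deg 174.54 z [-0.023 -0.025 -0.999] F [-0.8 -0.8 -3.6] open 0.0294 q6 -3.1
[ 0.0721  0.     -0.1422  1.    ]
```

View pics/w6z.png

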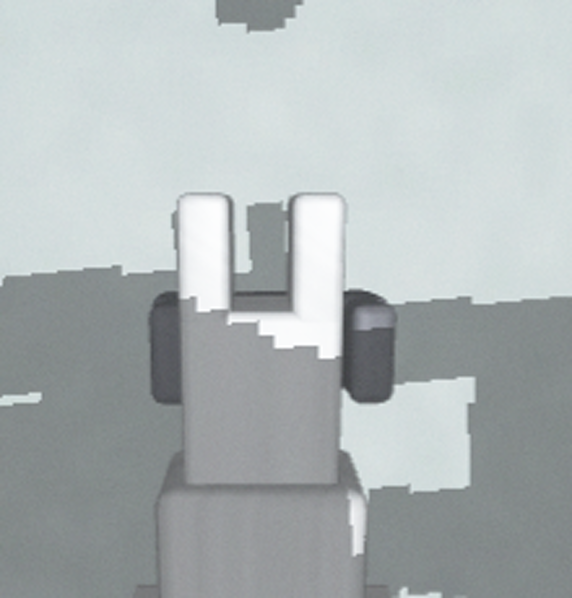

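```bash
cat > rel.py <<'E'
from h import *
def rel(o,im,g,C,F):
    Rt=cv2.Rodrigues(o['tool_rot'])[0]
    a=np.radians(-5.5); ex=np.array([np.cos(a),np.sin(a)]);ey=np.array([-np.sin(a),np.cos(a)])
    C=np.array([onz(im,g(*p),.044,o)[:2] for p in C]); cr=[((C-o['tool_pos'][:2])@e).mean() for e in (ex,ey)]
    print('holder rel tcp',cr[0],cr[1]+.049,'spans',np.round((C-o['tool_pos'][:2])@ex,4),np.round((C-o['tool_pos'][:2])@ey,4))
    for p,dz,L in F:
        c0,d=ray(im,g(*p),o);c1=Rt.T@(c0-o['tool_pos']);d1=Rt.T@d
        q=c1+d1*(-(dz+.002)-c1[2])/d1[2]; w=Rt@q+o['tool_pos']-o['tool_pos']*0
        v=(w-o['tool_pos'])[:2]; print('die rel tcp',np.round([v@ex,v@ey+L],4))
E
python3 - <<'E'
from rel import *
o=st(); im=shot('wrist')
g=lambda u,v:(u/2.6+180-.3,v/2.6+30-.3)
rel(o,im,g,[(151,293),(396,293),(394,402),(151,403)],[((178,194),.022,.075),((346,194),.022,.075),((159,490),.026,.037),((366,490),.026,.037)])
E
```

```text
t 12.35 pos [0.6217 0.0291 0.0573] yawy deg 174.54 z [-0.022 -0.025 -0.999] F [ 0.7 -0.7 -4.3] open 0.0294 q6 -3.1
holder rel tcp -0.0025664257150426716 0.0016311375195209449 spans [ 0.0188 -0.0241 -0.0245  0.0194] [-0.0571 -0.0571 -0.0376 -0.0376]
die rel tcp [0.011  0.0027]
die rel tcp [-0.0104  0.0027]
die rel tcp [0.0143 0.0032]
die rel tcp [-0.0138  0.0032]
```

Call:
step_arm(moves=[[0, -0.003, -0.0005, 0, 0], [0, 0, 0, -0.005, 0], [0, 0, 0, -0.005, 0], [0, 0, 0, 0, 0]])

```text
t: 12.9
tool_pos: [0.6184, 0.0286, 0.0467]
tool_rot: [2.091, -2.3, 0.006]
contact_force: [-1.0, -0.4, -3.3]
opening: 0.0292
```

```bash
python3 - <<'E'
from h import *
o=st(); im=shot('wrist','w7.png')
c=cv2.imread('pics/w7.png'); cv2.imwrite('pics/w7z.png',cv2.resize(c[30:260,180:400],None,fx=2.6,fy=2.6,interpolation=cv2.INTER_CUBIC))
E
```

```text
t 12.9 pos [0.6184 0.0286 0.0467] yawy deg 174.54 z [-0.022 -0.025 -0.999] F [-1.  -0.4 -3.3] open 0.0292 q6 -3.1
```

View pics/w7z.png

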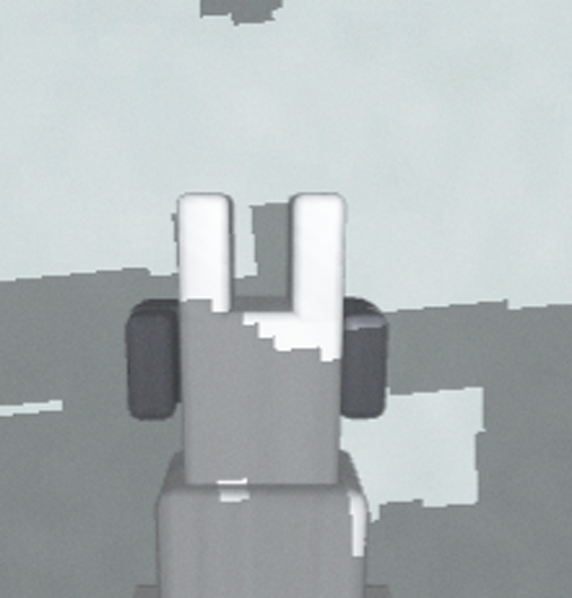

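```bash
python3 - <<'E'
from rel import *
o=st(); im=shot('wrist')
g=lambda u,v:(u/2.6+180-.3,v/2.6+30-.3)
rel(o,im,g,[(126,303),(387,303),(385,416),(129,417)],[((178,194),.022,.075),((346,194),.022,.075),((159,490),.026,.037),((366,490),.026,.037)])
E
```

```text
t 12.95 pos [0.6186 0.0286 0.047 ] yawy deg 174.54 z [-0.021 -0.026 -0.999] F [-0.  -0.5 -4.3] open 0.0293 q6 -3.1
holder rel tcp 0.0004904913065754491 0.0022745804406160905 spans [ 0.0219 -0.0209 -0.0212  0.0222] [-0.0563 -0.0562 -0.0372 -0.0372]
die rel tcp [0.011  0.0027]
die rel tcp [-0.0104  0.0027]
die rel tcp [0.0143 0.0032]
die rel tcp [-0.0138  0.0032]
```

Call:
step_arm(moves=[[0, 0, 0, -0.006, 0], [0, 0, 0, -0.006, 0], [0, 0, 0, -0.004, 0], [0, 0, 0, 0, 0]])

```text
t: 13.5
tool_pos: [0.6188, 0.0286, 0.0301]
tool_rot: [2.092, -2.3, 0.007]
contact_force: [-0.3, 0.2, -4.3]
opening: 0.0293
```

```bash
python3 - <<'E'
from h import *
o=st(); im=shot('wrist','w8.png')
c=cv2.imread('pics/w8.png'); cv2.imwrite('pics/w8z.png',cv2.resize(c[30:260,180:400],None,fx=2.6,fy=2.6,interpolation=cv2.INTER_CUBIC))
E
```

```text
t 13.5 pos [0.6188 0.0286 0.0301] yawy deg 174.55 z [-0.021 -0.026 -0.999] F [-0.3  0.2 -4.3] open 0.0293 q6 -3.1
```

View pics/w8z.png

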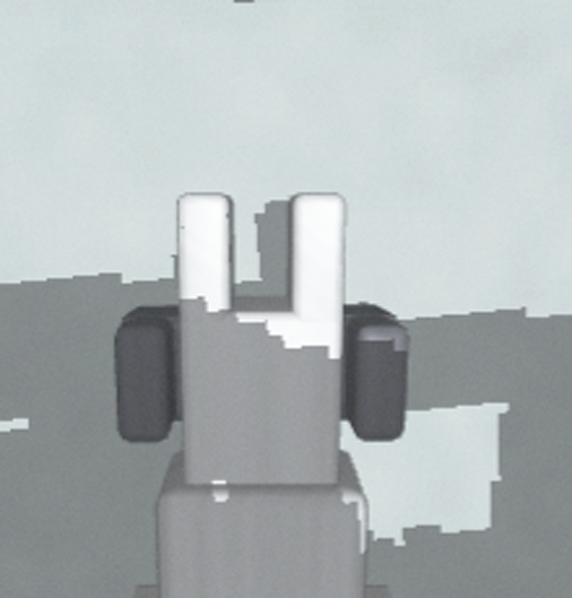

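Shanks are between the walls, no contact yet, ~3 mm left to lower.

Call:
step_arm(moves=[[0, 0, 0, -0.002, 0], [0, 0, 0, -0.0015, 0], [0, 0, 0, 0, 0]])

```text
t: 13.92
tool_pos: [0.6195, 0.0286, 0.0276]
tool_rot: [2.092, -2.301, 0.009]
contact_force: [1.0, 0.3, -3.6]
opening: 0.0294
```

```bash
python3 -c "
from h import *
st()"
```

```text
t 13.93 pos [0.6195 0.0286 0.0276] yawy deg 174.56 z [-0.02  -0.026 -0.999] F [ 1.   0.3 -3.6] open 0.0294 q6 -3.1
```

Call:
step_arm(moves=[[0, 0, 0, -0.0025, 0], [0, 0, 0, -0.0015, 0], [0, 0, 0, 0, 0]])

```text
t: 14.3
tool_pos: [0.6206, 0.0282, 0.0268]
tool_rot: [2.093, -2.3, 0.011]
contact_force: [0.0, 0.7, -3.5]
opening: 0.0293
```

```bash
python3 -c "
from h import *
st()"
```

```text
t 14.3 pos [0.6206 0.0282 0.0268] yawy deg 174.59 z [-0.018 -0.026 -0.999] F [ 0.   0.7 -3.5] open 0.0293 q6 -3.1
```

Call:
step_arm(moves=[[0, -0.0015, 0, -0.003, 0], [0, -0.001, 0, -0.003, 0]])

```text
t: 14.55
tool_pos: [0.6207, 0.028, 0.0258]
tool_rot: [2.095, -2.303, 0.015]
contact_force: [-9.8, 0.1, 18.8]
opening: 0.0293
```

```bash
python3 -c "
from h import *
st()"
```

```text
t 14.55 pos [0.6207 0.028  0.0258] yawy deg 174.58 z [-0.014 -0.026 -1.   ] F [-9.8  0.1 18.8] open 0.0293 q6 -3.1
```

Call:
step_arm(moves=[[0, 0, 0, 0, 0], [0.6, 0, 0, 0, 0], [0.8, 0, 0, 0, 0], [1, 0, 0, 0, 0], [1, 0, 0, 0, 0], [1, 0, 0, 0, 0]])

```text
t: 15.3
tool_pos: [0.622, 0.028, 0.0261]
tool_rot: [2.096, -2.305, 0.02]
contact_force: [0.0, -0.1, -0.4]
opening: 0.0855
```

```bash
python3 - <<'E'
from h import *
o=st(); im=shot('wrist','w9.png')
c=cv2.imread('pics/w9.png'); cv2.imwrite('pics/w9z.png',cv2.resize(c[30:260,180:400],None,fx=2.6,fy=2.6,interpolation=cv2.INTER_CUBIC))
E
```

```text
t 15.3 pos [0.622  0.028  0.0261] yawy deg 174.57 z [-0.011 -0.027 -1.   ] F [ 0.  -0.1 -0.4] open 0.0855 q6 -3.1
```

View pics/w9z.png

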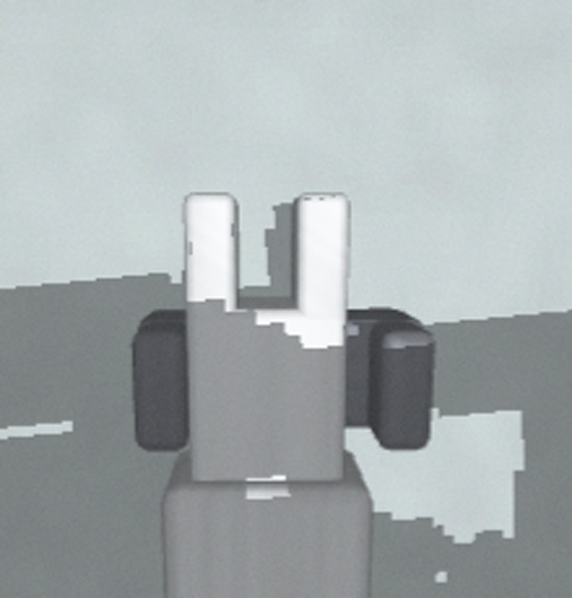

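Call:
step_arm(moves=[[1, 0, 0, 0.02, 0], [1, 0, 0, 0.035, 0], [1, 0, 0, 0.04, 0], [1, 0, 0, 0.03, 0], [1, 0, 0, 0, 0], [1, 0, 0, 0, 0]])

```text
t: 16.1
tool_pos: [0.6221, 0.028, 0.1605]
tool_rot: [2.098, -2.307, 0.024]
contact_force: [-0.2, 0.1, -0.2]
opening: 0.0856
```

```bash
python3 - <<'E'
from h import *
o=st(); im=shot('wrist','w10.png')
c=cv2.imread('pics/w10.png'); cv2.imwrite('pics/w10z.png',cv2.resize(c[40:300,160:400],None,fx=2.3,fy=2.3,interpolation=cv2.INTER_CUBIC))
E
```

```text
t 16.1 pos [0.6221 0.028  0.1605] yawy deg 174.57 z [-0.006 -0.027 -1.   ] F [-0.2  0.1 -0.2] open 0.0856 q6 -3.1
```

View pics/w10z.png

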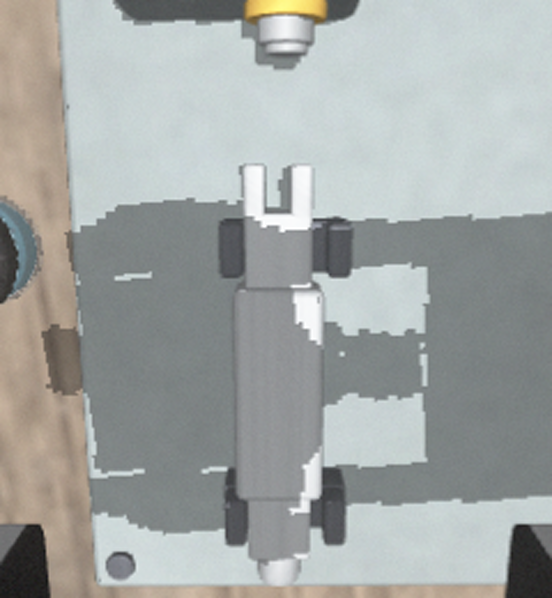

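```bash
python3 - <<'E'
from h import *
o=st(); im=shot('wrist')
g=lambda u,v:(u/2.3+160-.3,v/2.3+40-.3)
C=[onz(im,g(*p),.044,o)[:2] for p in [(219,220),(352,219),(345,545),(226,545)]]
PC=[(.022,-.058),(-.022,-.058),(-.022,.058),(.022,.058)]
a,R,t=fit(PC,C);print('holder',np.degrees(a),t,[np.round((R@p+t-w)*1000,1) for p,w in zip(np.array(PC),C)])
B=[onz(im,g(*p),.054,o)[:2] for p in [(235,288),(322,289),(320,499),(236,497)]]
PB=[(.015,-.037),(-.015,-.037),(-.015,.037),(.015,.037)]
b,R2,t2=fit(PB,B);print('die',np.degrees(b),t2,[np.round((R2@p+t2-w)*1000,1) for p,w in zip(np.array(PB),B)],'rel',R.T@(t2-t))
for n,p,z in [('fork',(278,165),.05),('nose',(278,584),.039)]:
    print(n,R.T@(onz(im,g(*p),z,o)[:2]-t))
E
```

```text
t 16.15 pos [0.6223 0.0279 0.1606] yawy deg 174.57 z [-0.006 -0.027 -1.   ] F [ 0.9 -0.3 -0.2] open 0.0858 q6 -3.1
holder -5.305382210842656 [0.61897058 0.03103477] [array([ 0.3, -0.1]), array([-0.3,  0.1]), array([-0.3, -0.1]), array([0.3, 0.1])]
die -5.714547045017323 [0.62145129 0.03003013] [array([ 0.9, -0.9]), array([-1.3, -0.9]), array([-0.4,  0.6]), array([0.8, 1.2])] rel [ 0.00256297 -0.00077096]
fork [ 0.00244363 -0.07501374]
nose [0.00275546 0.07655976]
```

Call:
step_arm(moves=[[1, -0.005, -0.01, 0, -8], [0, -0.0115, -0.02, 0, -9], [0, -0.0115, -0.02, 0, -9], [0, -0.0115, -0.02, 0, -9], [0, -0.0115, -0.02, 0, -9], [0, -0.0115, -0.02, 0, -9], [0, -0.0115, -0.02, 0, -9], [0, -0.0115, -0.02, 0, -9], [0, -0.0115, -0.02, 0, -9], [0, -0.0115, -0.02, 0, -5], [0, 0, 0, 0, 0], [0, 0, 0, 0, 0]])

```text
t: 17.7
tool_pos: [0.4993, -0.1638, 0.1387]
tool_rot: [-0.085, -3.09, -0.046]
contact_force: [1.3, -0.6, -0.9]
opening: 0.0005
```

```bash
python3 - <<'E'
from h import *
o=st(); im=shot('wrist','w11.png'); top=shot('top','top11.png')
c=cv2.imread('pics/top11.png'); cv2.imwrite('pics/top11z.png',cv2.resize(c[110:250,180:400],None,fx=3.6,fy=3.6,interpolation=cv2.INTER_CUBIC))
E
```

```text
t 17.7 pos [ 0.4993 -0.1638  0.1387] yawy deg 86.81 z [-0.049  0.031 -0.998] F [ 1.3 -0.6 -0.9] open 0.0005 q6 -1.98
```

View pics/w11.png

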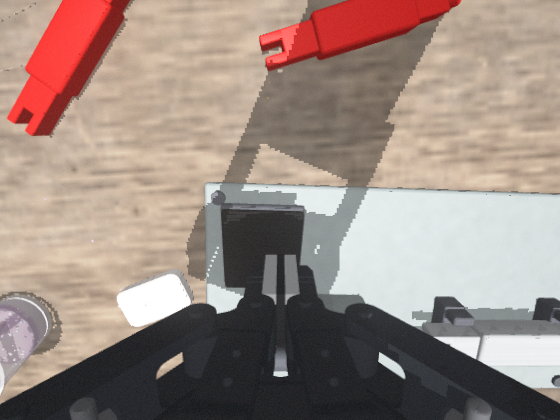

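View pics/top11z.png

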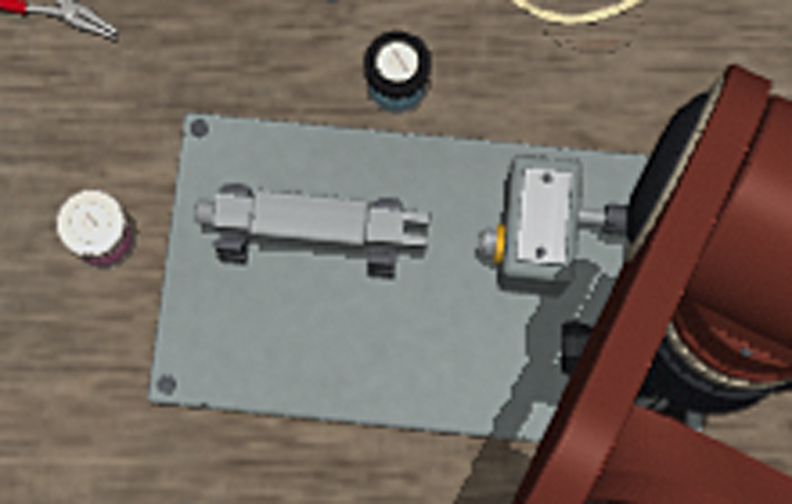

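```bash
python3 - <<'E'
from h import *
o=st(); im=shot('wrist')
a=np.radians(-5.4);R=np.array([[np.cos(a),-np.sin(a)],[np.sin(a),np.cos(a)]]);t=np.array([.5897,-.052])
for p,z in [((222,207),.087),((304,207),.087),((225,286),.073)]:
    w=onz(im,p,z,o)[:2];print(w,R.T@(w-t))
print(R@[-.072,-.13]+t)
E
```

```text
t 17.8 pos [ 0.4995 -0.1636  0.1389] yawy deg 86.84 z [-0.049  0.031 -0.998] F [-0.  -0.4  0.1] open -0.0 q6 -1.98
[ 0.4784836  -0.19446447] [-0.09731573 -0.1522986 ]
[ 0.48152909 -0.14580206] [-0.09886329 -0.10356555]
[ 0.53633177 -0.20001213] [-0.03920221 -0.15237764]
[ 0.50578546 -0.17464726]
```

Call:
step_arm(moves=[[0, 0.006, -0.01, 0, 0], [0, 0, 0, -0.015, 0], [0, 0, 0, -0.015, 0], [0, 0, 0, -0.008, 0], [0, 0, 0, 0, 0], [0, 0, 0, 0, 0]])

```text
t: 18.6
tool_pos: [0.506, -0.173, 0.0973]
tool_rot: [-0.08, -3.089, -0.047]
contact_force: [-0.5, -0.2, -0.2]
opening: 0.0001
```

```bash
python3 -c "
from h import *
st()"
```

```text
t 18.6 pos [ 0.506  -0.173   0.0973] yawy deg 86.97 z [-0.05   0.032 -0.998] F [-0.5 -0.2 -0.2] open 0.0001 q6 -1.99
```

Call:
step_arm(moves=[[0, 0, 0, -0.01, 0], [0, 0, 0, -0.008, 0], [0, 0, 0, -0.006, 0], [0, 0, 0, -0.004, 0]])

```text
t: 19.1
tool_pos: [0.5068, -0.1736, 0.0699]
tool_rot: [-0.08, -3.091, -0.045]
contact_force: [-1.5, -0.3, 5.1]
opening: -0.0
```

```bash
python3 -c "
from h import *
st()"
```

```text
t 19.1 pos [ 0.5068 -0.1736  0.0699] yawy deg 86.99 z [-0.048  0.03  -0.998] F [-1.5 -0.3  5.1] open -0.0 q6 -1.99
```

Call:
step_arm(moves=[[0, 0, 0, -0.004, 0], [0, 0, 0, -0.004, 0], [0, 0, 0, -0.003, 0]])

```text
t: 19.48
tool_pos: [0.5068, -0.1739, 0.0597]
tool_rot: [-0.08, -3.09, -0.044]
contact_force: [-4.0, 1.4, 7.0]
opening: -0.0001
```

Call:
step_arm(moves=[[0, 0, 0, -0.003, 0], [0, 0, 0, -0.003, 0]])

```text
t: 19.73
tool_pos: [0.5065, -0.174, 0.0546]
tool_rot: [-0.08, -3.088, -0.045]
contact_force: [-3.0, 1.3, 7.5]
opening: -0.0
```

Call:
step_arm(moves=[[0, 0, 0, -0.003, 0], [0, 0, 0, -0.002, 0]])

```text
t: 19.98
tool_pos: [0.5063, -0.174, 0.0535]
tool_rot: [-0.079, -3.085, -0.046]
contact_force: [-8.1, 3.4, 16.8]
opening: -0.0004
```

Call:
step_arm(moves=[[0, 0, 0, -0.0015, 0], [0, 0, 0, -0.0015, 0]])

```text
t: 20.23
tool_pos: [0.5064, -0.174, 0.0538]
tool_rot: [-0.079, -3.083, -0.047]
contact_force: [-5.4, 2.7, 11.5]
opening: 0.0001
```

Call:
step_arm(moves=[[0, 0, 0, -0.0025, 0], [0, 0, 0, -0.0025, 0]])

```text
t: 20.48
tool_pos: [0.5063, -0.174, 0.0534]
tool_rot: [-0.078, -3.079, -0.048]
contact_force: [-8.9, 3.6, 19.2]
opening: -0.0004
```

Call:
step_arm(moves=[[0, 0, 0, -0.0023, 0], [0, 0, 0, -0.0023, 0], [0, 0, 0, -0.0023, 0], [0, 0, 0, -0.0023, 0]])

```text
t: 20.98
tool_pos: [0.5063, -0.174, 0.0535]
tool_rot: [-0.077, -3.073, -0.051]
contact_force: [-7.7, 3.2, 16.1]
opening: -0.0002
```

Call:
step_arm(moves=[[0, 0, 0, -0.0025, 0], [0, 0, 0, -0.0025, 0], [0, 0, 0, -0.0025, 0], [0, 0, 0, -0.0025, 0]])

```text
t: 21.48
tool_pos: [0.5063, -0.174, 0.0535]
tool_rot: [-0.076, -3.066, -0.054]
contact_force: [-8.6, 3.7, 17.9]
opening: 0.0
```

```bash
python3 - <<'E'
from h import *
o=st(); top=shot('top','top12.png')
c=cv2.imread('pics/top12.png'); cv2.imwrite('pics/top12z.png',cv2.resize(c[110:250,180:400],None,fx=3.6,fy=3.6,interpolation=cv2.INTER_CUBIC))
E
```

```text
t 21.48 pos [ 0.5063 -0.174   0.0535] yawy deg 87.1 z [-0.073  0.037 -0.997] F [-8.6  3.7 17.9] open 0.0 q6 -1.99
```

View pics/top12z.png

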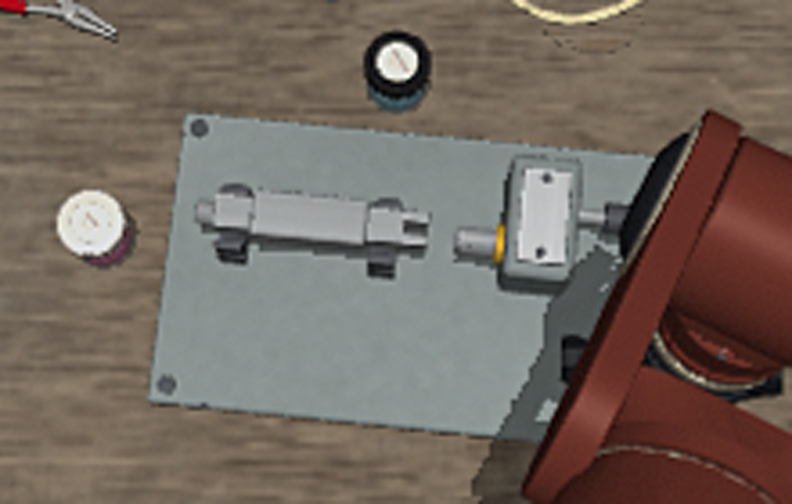

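Call:
step_arm(moves=[[0, 0, 0, 0.003, 0], [0, 0, 0, 0.008, 0], [0, 0, 0, 0.01, 0], [0, 0, 0, 0.015, 0], [0, 0, 0, 0.03, 0], [0, 0, 0, 0.04, 0], [0, 0, 0, 0.04, 0], [0, -0.02, -0.03, 0.02, 0], [0, -0.02, -0.04, 0.01, 0], [0, -0.02, -0.05, 0, 0], [0, -0.02, -0.05, 0, 0], [0, -0.01, -0.05, 0, 0], [0, 0, 0, 0, 0], [0, 0, 0, 0, 0]])

```text
t: 23.28
tool_pos: [0.4079, -0.3967, 0.2366]
tool_rot: [-0.074, -3.057, -0.06]
contact_force: [-0.6, 1.2, -0.1]
opening: 0.0002
```

```bash
python3 - <<'E'
from h import *
o=st(); top=shot('top','top13.png')
c=cv2.imread('pics/top13.png'); cv2.imwrite('pics/top13z.png',cv2.resize(c[110:250,180:400],None,fx=3.6,fy=3.6,interpolation=cv2.INTER_CUBIC))
E
```

```text
t 23.27 pos [ 0.4079 -0.3967  0.2366] yawy deg 87.15 z [-0.082  0.041 -0.996] F [-0.6  1.2 -0.1] open 0.0002 q6 -2.4
```

View pics/top13z.png

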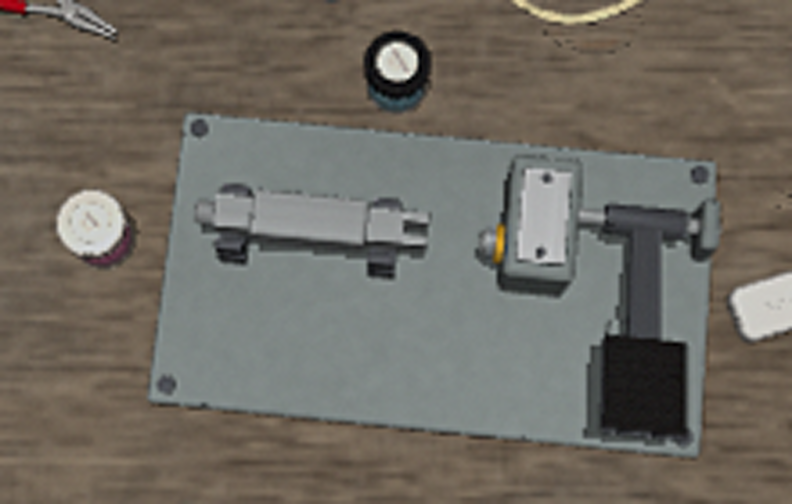

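```bash
python3 -c "
from h import *
print(ctrl.finish_job())"
```

```text
the job is handed in; nothing more can be done
None
```

I turned the die end for end so the fork faces the plunger, made one trial stroke and handed the job in at about 23 s. The hand-in reports no verdict, so everything below is from my own checks.

- **Die:** After release, the wrist picture put it 2.6 mm off the holder point across (limit 5 mm), almost against the +x cradle wall. It was 0.8 mm off along (limit 6 mm) and turned within about 0.4° of the holder. I have no direct measurement of its height. I judge it fully down because the fingers met resistance at the same height as in the original grasp and the block looks level in the pictures.
- **Pedal stroke:** The pedal met its stop with the fingertips at about 53.5 mm. I held it there for a little over a second at about 16–19 N vertical, after an initial dip to 11.5 N. The highest force I read was about 21 N in total, well under the 60 N limit. The plunger moved forward and left a gap to the die.
- **After the stroke:** The last top picture shows the pedal back where it started, the plunger retracted and the die still seated. Both jars and the visible part of the power bank look unmoved, and the arm is clear of everything.
- **Disagreements:**
  - The wrist camera's stated mounting shifted by about 3 mm between pictures, so I placed the die by measuring it against the cradle in the same picture.
  - The tool also tilted by a few hundredths of a radian, so one end of the die touched down first and the other dropped an estimated 2 mm or so when released.

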